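Bring the salt to the front of the spice carousel

TASK

Turn the wooden spice carousel, gently pushing one of the pegs on its rim with the fingertips, until the salt shaker stands in line with the pointer on the carousel's fixed foot. Do not touch, lift or topple the shaker, the jar or the tins that ride on it, and leave the other things on the worktop where they are. Finish with the carousel at rest.

Things in the scene. Friction and masses are not known exactly. Their poses are not given: they have to be found in the camera images.
- foot: fixed dark wooden foot under the carousel, a disc of 188 mm diameter, 18 mm high, hidden under the tray; origin on the carousel's axis at the worktop (z = 0). A pointer tongue, 34 mm wide and 14 mm high with a pointed end, sticks out from the foot along the foot's own -x axis, roughly towards the robot: it shows beyond the tray's edge from 148 mm to 198 mm from the axis. z is up
- tray_center (a point): point on the carousel's axis in the top face of its turning tray, 42 mm above the worktop; its axes turn with the tray, z is up. The tray is a pale round wooden board, 296 mm diameter, 20 mm thick. Six upright round wooden pegs stand on it near the rim, their axes 130 mm from the carousel's axis, at 0, 60, 120, 180, 240 and 300 degrees from this frame's x axis; each peg is 18 to 22 mm thick and 50 mm high (top 92 mm above the worktop)
- carousel (a joint): turn of the tray in rad, counted from where it starts (0); grows counter-clockwise seen from above; it turns freely both ways for more than a full turn, has a light steady friction (about 1 to 2 N of push at a peg) and stops soon after the push ends
- salt_center (a point): centre (half-way up) of the salt shaker: 44 mm diameter, 90 mm high, clear glass with a grey domed top; loose, stands on the tray with its axis about 62 mm from the carousel's axis and rides round with it; z is up along the shaker
- jar_center (a point): centre of the spice jar: 42 mm diameter, 96 mm high, clear with a gold lid; loose on the tray, about 62 mm from the axis
- tin_red_center (a point): centre of the first food tin, with a silver lid: 57 mm diameter, 72 mm high; loose on the tray, about 62 mm from the axis
- tin_green_center (a point): centre of the second food tin, with a gold lid: 57 mm diameter, 72 mm high; loose on the tray, about 62 mm from the axis
- bar_front: bystander: wrapped snack bar lying flat, 48 x 106 x 18 mm, right of the carousel; origin at the centre of its underside
- candle: bystander: tea light, 38 mm diameter, 15 mm high, right of the carousel; origin at the centre of its underside
- tin_spare: bystander: round spice tin with a black lid, 69 mm diameter, 70 mm high, left of the carousel; origin at the centre of its underside
- bar_left: bystander: wrapped snack bar lying flat, 48 x 125 x 16 mm, left of the carousel; origin at the centre of its underside
- pepper_mill: bystander: wooden pepper mill, 58 mm diameter, 150 mm high, back left of the carousel; origin at the centre of its underside

How it is judged (in metres and radians):
At the end, for the whole second after the job is handed in: Salt shaker upright on the tray, its centre within 13 mm sideways of the pointer line, on the pointer's side, 40 to 90 mm from the axis; jar and both tins upright on the tray within 90 mm of its axis; tray at rest (under 0.05 rad/s) (x of salt_center in the frame of foot between -0.09 and -0.04 m and y of salt_center in the frame of foot between -0.013 and 0.013 m and height (world z) of salt_center between 0.08 and 0.095 m and angle between each of salt_center, jar_center, tin_red_center, tin_green_center's own z axis and vertical below 0.15 rad and horizontal distance between each of jar_center, tin_red_center, tin_green_center and tray_center below 0.09 m and velocity of joint carousel between -0.05 and 0.05 rad/s); the robot touches nothing.
It fails at once if the robot touches a thing that rides on the tray (contact force between any of the arm, the fingers and salt_shaker above 0.5 N or contact force between any of the arm, the fingers and spice_jar above 0.5 N or contact force between any of the arm, the fingers and tin_red above 0.5 N or contact force between any of the arm, the fingers and tin_green above 0.5 N).
It fails at once if a thing that rides on the tray is lifted or tipped (height (world z) of salt_center above 0.105 m or angle between any of salt_center, jar_center, tin_red_center, tin_green_center's own z axis and vertical above 0.4 rad or height (world z) of jar_center above 0.108 m or height (world z) of any of tin_red_center, tin_green_center above 0.096 m).
It fails at once if the carousel is shoved or gripped hard (over 20 N) (contact force between the fingers and carousel above 20 N).
It fails at once if a bystander on the worktop is moved by more than 20 mm (distance of any of bar_front, candle, tin_spare, bar_left, pepper_mill from where it was at the start of the episode above 0.02 m).
It also fails if it takes over 45 s, if anything falls off the work surface, if the arm or the gripper's body presses on something with over 40 N, if the wrist force passes 120 N, or if a joint passes its speed limit or range.

ROBOT

A 6-joint arm with a two-finger parallel gripper is mounted at the origin on a cart in front of the work surface, level with it; the furniture and walls round the work are solid. World frame = base frame: x ahead of the robot, y to its left, z up, the work surface at z = 0. Lengths are in m, angles in degrees, forces in N, time in s.
With the tool pointing down it reaches from about 0.4 to 0.825 m from the base axis. Payload 7 kg.
Tool frame: the origin (TCP) lies between the finger pads; the fingertips stand 14 mm ahead of it and the grasp point (between the pads) lies 5 mm behind it; z points along the fingers, y is the line along which they close (so a half turn about z gives the same grasp; the last joint's range is limited). The gripper opens to 88 mm and grips with 3 to 60 N. Pads are 19 mm wide; open, the fingers measure 130 mm over their backs; the gripper's body (78 mm by 193 mm) begins 47 mm behind the grasp point.
Start: joints at [-47.378, 20.546, 0.682, 0, -70.136, -16.507], TCP at [0.297, -0.606, 0.214] pointing down, gripper open.
Joint ranges: [-176.03, 176.03], [-82.01, 121.73], [-58.28, 71.71], [-173.87, 95.51], [-174.79, -0.11], [-173.66, 173.66]. Speed limits (degrees/s): [136.94, 136.94, 172.46, 180, 180, 180].

INTERFACE

Orientations are given as [roll, pitch, yaw] about the fixed x, y, z axes, in that order (R = Rz(yaw) Ry(pitch) Rx(roll)).
In Python, from plant import status, cams, job gives the robot as it stands. The module is installed in compiled form; this text tells all that it offers.
- The arm moves only by the tool step_arm, never from a script. Its arguments are lists of equal length, an entry for each row: "xyz": the shift along the tool's x, y, z each as a share of 20 cm, from -1 to 1, a list of three; "yaw": the turn about the tool's z as a share of 360 degrees, from -1 to 1; "claw": the closure, from -1 (fully open) to 1 (shut). A call has 1 to 20 rows; each row is the pose to reach, as a shift and turn from the pose commanded when the call began, along the tool's axes at that moment, turning the shorter way round; what a row does not reach only later rows make up. A row lasts 1/12 s, in which the tool goes at most 41.7 mm and 7.16 degrees, less where a joint would pass 70% of its speed; a pose out of reach is approached as far as the arm can. A call with a number of a shift or a turn outside -1 to 1 is refused whole. A call with a gripper value outside its range is refused whole. The fingers move at their own pace and stop on an object; "grip_force" is the grip in N (left out, the last holds). Time passes only in rows, so rows that repeat a pose let the fingers close. It gives the time, the measured TCP pose, the force, the opening and the grip force at its end, in the units of the state.
- status.get_state(): the state, without advancing time (a new reading comes with each control period).
- cams.capture(name): name is "scene" or "top" or "wrist"; returns (picture, depth): 400x640x3 uint8, blue, green, red; 400x640 float32, m along the optical axis (not along the pixel's ray), 0 where there is no reading.
- cams.calibration(name): a dict with "mtx" (3x3 intrinsics, pixels), "camera_from_world" (4x4, takes a point from world to camera coordinates); the wrist camera has in their place "T_tool_cam" (4x4, takes a point from camera to tool coordinates, whose origin is the TCP and whose axes are the flange's). Camera axes: x right, y down, z forward; pixel columns grow to the right and rows downward; lengths in m; the calibration is good to about 2 mm. A picture is of the moment at which its call begins: read the wrist's pose just before it. calibration takes no time and is no camera call.
- job.close_job(): hands the job in; it is judged then, once.
The state is a dict: "time_s": time; "joints": joint angles; "qd": joint speeds; "joint_torque": joint torques, N m; "tcp_pos": TCP position; "eef_rot": TCP orientation; "contact_force": force on the tool from outside, world axes, zero at the start; "moment": the same for the moment, N m; "gripper_width": finger opening in m; "gripper_force": force on a finger pad.
Only numpy, scipy, OpenCV 4.12 (cv2) and the standard library are available. Lean on these libraries where they do the work, as an engineer would, in place of code of your own. Each camera call takes 0.05 s, during which the arm holds its last target. There are 200 camera calls.

## Working session

There is one attempt and no reset: what is moved stays moved. The work goes in short steps, Python scripts to look and compute and a tool call to move; the robot and the scene stay as the last step left them, time stands still between calls to the robot, and variables do not carry over. Pictures are saved under pics/ and viewed, at most 10 in all, crops included, and the job is handed in when it is done.

Besides the shell and the picture viewer there is one more tool, called in YAML: its name, and indented under it one key for each argument. step_arm: Moves the arm, as the interface text tells. Shift numbers are shares of 20 cm and turn numbers shares of 360 degrees, none past 1 either way. Its arguments: {"type":"object","properties":{"xyz":{"type":"array"},"yaw":{"type":"array"},"claw":{"type":"array"},"grip_force":{"type":"number"}},"required":["xyz","yaw","claw"]}

```bash
mkdir -p pics; python3 - <<'E'
from plant import status,cams
import cv2,numpy as np
print(status.get_state())
for n in("top","scene"):
    p,d=cams.capture(n); cv2.imwrite(f"pics/{n}0.png",p); np.save(f"pics/{n}0.npy",d)
    c=cams.calibration(n); print(n,c)
E
```

```text
{'time_s': 0.0, 'joints': array([-4.73768321e+01,  2.05914839e+01,  6.32923176e-01, -1.89230414e-02,
       -7.01344988e+01, -1.65093039e+01]), 'qd': array([-0.0747333 , -0.01119557,  0.06923918,  0.07880109,  0.0798153 ,
       -0.00945534]), 'joint_torque': array([-2.06936024e-04, -5.82725823e+01,  2.93055815e+01,  6.99714750e+00,
        6.93383030e-03, -1.37544289e-04]), 'tcp_pos': array([ 0.29687582, -0.60564504,  0.21301945]), 'eef_rot': array([ 1.79905722e+02, -9.39185039e-03, -1.53892573e+02]), 'contact_force': array([ 1.14657476,  0.44757453, -0.0258187 ]), 'moment': array([-0.04695469, -0.01850169,  0.00268486]), 'gripper_force': 0.0, 'gripper_width': 0.08731741239949473}
top {'mtx': array([[453.12023774,   0.        , 316.96248864],
       [  0.        , 453.12023774, 198.13310417],
       [  0.        ,   0.        ,   1.        ]]), 'camera_from_world': array([[-1.47496174e-02, -9.99889851e-01, -1.65340598e-03,
         3.13254942e-02],
       [-9.87528284e-01,  1.48264557e-02, -1.56742032e-01,
         5.21251849e-01],
       [ 1.56749282e-01, -6.79099845e-04, -9.87638194e-01,
         1.17365040e+00],
       [ 0.00000000e+00,  0.00000000e+00,  0.00000000e+00,
         1.00000000e+00]])}
scene {'mtx': array([[399.44746642,   0.        , 322.40594555],
       [  0.        , 399.44746642, 200.02094284],
       [  0.        ,   0.        ,   1.        ]]), 'camera_from_world': array([[ 7.15245397e-01, -6.98873214e-01, -5.02063775e-04,
        -3.41914871e-01],
       [-2.93741865e-01, -2.99971212e-01, -9.07597372e-01,
         2.53557023e-01],
       [ 6.34144888e-01,  6.49302320e-01, -4.19841350e-01,
         8.26848401e-01],
       [ 0.00000000e+00,  0.00000000e+00,  0.00000000e+00,
         1.00000000e+00]])}
```

View pics/top0.png

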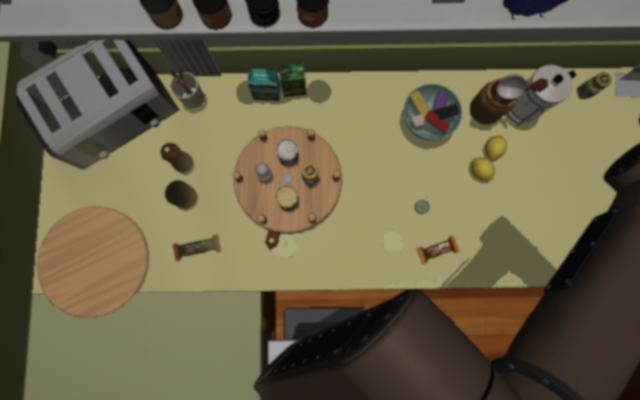

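View pics/scene0.png

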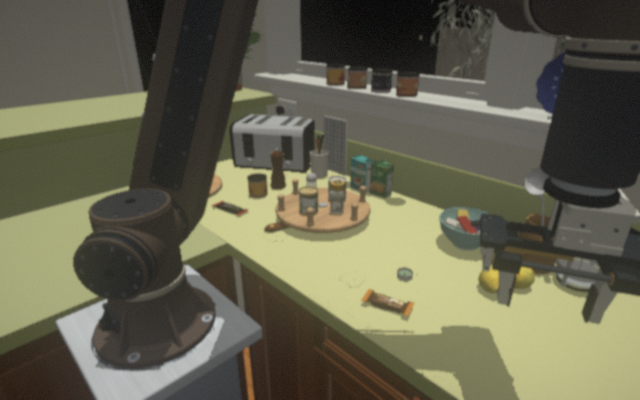

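Top view: carousel centre is near (288,178), the salt's grey dome near (264,171) and the pointer tip near (272,243). Pegs are near (263,135), (311,135), (338,176), (312,220), (262,219) and (238,177). I'll zoom in and compute positions.

```bash
cat > h.py <<'E'
import numpy as np,cv2
from plant import cams,status
C=cams.calibration("top");K=C["mtx"];T=C["camera_from_world"]
def back(uv,z):
    R=T[:3,:3];o=-R.T@T[:3,3]; d=R.T@np.linalg.inv(K)@np.array([uv[0],uv[1],1.])
    return o+d*(z-o[2])/d[2]
def proj(p):
    q=K@(T[:3,:3]@np.asarray(p)+T[:3,3]); return q[:2]/q[2]
E
python3 - <<'E'
from h import *
p=cv2.imread("pics/top0.png")
cv2.imwrite("pics/crop0.png",cv2.convertScaleAbs(cv2.resize(p[115:260,205:365],None,fx=5,fy=5,interpolation=cv2.INTER_CUBIC)[:,:800][:600] if 0 else cv2.resize(p[115:260,205:365],None,fx=4,fy=4,interpolation=cv2.INTER_CUBIC),alpha=1.6))
P=np.array([back(u,.09)[:2] for u in[(263,135),(311,135),(338,176),(312,220),(262,219),(238,177)]])
c=P.mean(0);d=P-c
print("c",c,np.hypot(*d.T),np.degrees(np.arctan2(d[:,1],d[:,0])))
for n,u,z in(("salt",(264,171),.13),("jar",(310,173),.138),("silver",(288,151),.114),("gold",(288,198),.114),("tip",(272,243),.014)):
    q=back(u,z)[:2]; e=q-c; print(n,q,np.hypot(*e),np.degrees(np.arctan2(e[1],e[0])))
for n,u in(("cand",(422,207)),("bar",(438,249)),("barL",(197,247)),("spare",(180,195)),("mill",(172,155))):print(n,back(u,.03)[:2])
E
```

```text
c [0.57160633 0.09955075] [0.12923019 0.12718719 0.13132382 0.12999837 0.12746671 0.12785486] [  29.42895986  -29.56305432  -90.19569255 -151.28711743  149.24626585
   89.63280904]
salt [0.57840583 0.15535515] 0.056217109376196006 83.05302521113694
jar [0.56981261 0.04000888] 0.05956888764951231 -91.72552720816282
silver [0.63339669 0.0959678 ] 0.06189416066166749 -3.3186188590358214
gold [0.51152954 0.09654433] 0.060151965121103344 -177.13513830501506
tip [0.40516428 0.1467222 ] 0.17299739968276606 164.17670780563515
cand [ 0.49497009 -0.25927414]
bar [ 0.38175486 -0.2960166 ]
barL [0.39655082 0.34473624]
spare [0.53759569 0.39457807]
mill [0.64944374 0.42021564]
```

View pics/crop0.png

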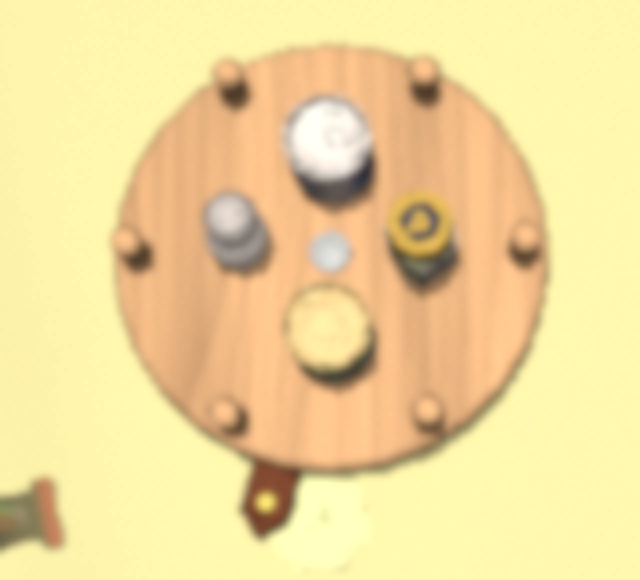

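```bash
python3 - <<'E'
from h import *
f=lambda a:(205+a[0]/4-.4,115+a[1]/4-.4)
P=np.array([back(f(u),.092)[:2] for u in[(229,68),(425,66),(525,237),(428,404),(225,406),(127,238)]])
c=P.mean(0);d=P-c
print("c",c,np.hypot(*d.T),np.degrees(np.arctan2(d[:,1],d[:,0])))
for n,u,z in(("hub",(330,252),.045),("salt",(230,210),.132),("jar",(421,223),.138),("silver",(328,137),.114),("gold",(328,327),.114),("dot",(265,502),.014),("tip",(262,537),.014)):
    q=back(f(u),z)[:2]; e=q-c; print(n,q,np.hypot(*e),np.degrees(np.arctan2(e[1],e[0])))
# tip with top: fixed target above peg 3
s=status.get_state(); y=np.radians(s["eef_rot"][2])
th=np.radians(-150.5); g=np.r_[c+.134*np.array([np.cos(th),np.sin(th)]),.16]
D=g-s["tcp_pos"]; X=np.array([np.cos(y),np.sin(y),0]);Y=np.array([np.sin(y),-np.cos(y),0])
print("goal",g,"shift tool m",D@X,D@Y,-D[2],"share",D@X/.2,D@Y/.2,-D[2]/.2)
print(cams.calibration("wrist")["T_tool_cam"])
E
```

```text
c [0.57988779 0.10224852] [0.12964543 0.129912   0.12852739 0.12846833 0.1283616  0.12917206] [  29.3869579   -30.13018039  -91.5086596  -149.96598327  149.47078751
   90.06793973]
hub [0.57821251 0.10312197] 0.0018893018387957019 152.46367526495808
salt [0.58802363 0.15991613] 0.05823868568950161 81.96961456708902
jar [0.5765548  0.04029901] 0.06203910472885641 -93.07964173209699
silver [0.63912367 0.09952861] 0.05929829134606485 -2.6289849193838686
gold [0.51579284 0.10005233] 0.06413256457202983 -178.03754910020575
dot [0.41302334 0.14983629] 0.17351754963650057 164.08247884219344
tip [0.38952718 0.15182874] 0.19671136292741678 165.40141182620826
goal [0.46326013 0.03626377 0.16      ] shift tool m -0.4318850442500698 0.5032744415136817 0.053079736879376505 share -2.159425221250349 2.5163722075684083 0.2653986843968825
[[ 4.19103086e-04 -9.53132113e-01 -3.02554127e-01  8.34895813e-02]
 [ 9.99999799e-01  5.43643414e-04 -3.27415776e-04 -4.90572543e-04]
 [ 4.76552049e-04 -3.02553929e-01  9.53132149e-01 -1.70487785e-01]
 [ 0.00000000e+00  0.00000000e+00  0.00000000e+00  1.00000000e+00]]
```

step_arm:
  xyz:
    - [-0.05,0.06,0]
    - [-0.14,0.16,0]
    - [-0.24,0.28,0]
    - [-0.34,0.4,0]
    - [-0.44,0.51,0]
    - [-0.54,0.63,0]
    - [-0.64,0.75,0]
    - [-0.72,0.84,0]
  yaw: [0,0,0,0,0,0,0,0]
  claw: [-0.1,-0.1,-0.1,-0.1,-0.1,-0.1,-0.1,-0.1]

```text
time_s: 0.77
tcp_pos: [0.3523, -0.3897, 0.2137]
eef_rot: [180.0, 0.0, -153.9]
contact_force: [-0.0, 0.3, 0.5]
gripper_width: 0.0488
gripper_force: 0.0
```

step_arm:
  xyz:
    - [-0.1,0.12,0]
    - [-0.2,0.23,0]
    - [-0.3,0.35,0]
    - [-0.4,0.47,0]
    - [-0.5,0.58,0]
    - [-0.6,0.7,0]
    - [-0.68,0.79,0]
    - [-0.72,0.84,0]
  yaw: [0,0,0,0,0,0,0,0]
  claw: [-0.1,-0.1,-0.1,-0.1,-0.1,-0.1,-0.1,-0.1]

```text
time_s: 1.43
tcp_pos: [0.4081, -0.1755, 0.214]
eef_rot: [180.0, 0.0, -153.8]
contact_force: [0.4, 0.8, 0.2]
gripper_width: 0.0483
gripper_force: 0.0
```

step_arm:
  xyz:
    - [-0.06,0.07,0]
    - [-0.15,0.17,0.03]
    - [-0.25,0.29,0.06]
    - [-0.35,0.41,0.1]
    - [-0.45,0.53,0.14]
    - [-0.55,0.65,0.18]
    - [-0.65,0.76,0.22]
    - [-0.7,0.82,0.25]
    - [-0.72,0.836,0.265]
    - [-0.72,0.836,0.265]
    - [-0.72,0.836,0.265]
    - [-0.72,0.836,0.265]
  yaw: [0,0,-0.003,-0.006,-0.009,-0.0094,-0.0094,-0.0094,-0.0094,-0.0094,-0.0094,-0.0094]
  claw: [-0.1,-0.1,-0.1,-0.1,-0.1,-0.1,-0.1,-0.1,-0.1,-0.1,-0.1,-0.1]

```text
time_s: 2.43
tcp_pos: [0.4633, 0.0351, 0.1612]
eef_rot: [-180.0, -0.0, -150.5]
contact_force: [0.4, -0.0, 0.5]
gripper_width: 0.0482
gripper_force: 0.0
```

```bash
python3 - <<'E'
from h import *
s=status.get_state(); print(s["time_s"],s["tcp_pos"],s["eef_rot"],s["gripper_width"])
p,d=cams.capture("wrist"); cv2.imwrite("pics/w1.png",cv2.convertScaleAbs(p,alpha=1.6)); np.save("pics/w1.npy",d)
print(cams.calibration("wrist")["mtx"].tolist())
E
```

```text
2.4333 [0.46326801 0.03510866 0.16118402] [-1.79997716e+02 -2.77239207e-03 -1.50536968e+02] 0.04817434006105833
[[343.9663466971677, 0.0, 324.7270576806684], [0.0, 343.9663466971677, 202.56125774263737], [0.0, 0.0, 1.0]]
```

View pics/w1.png

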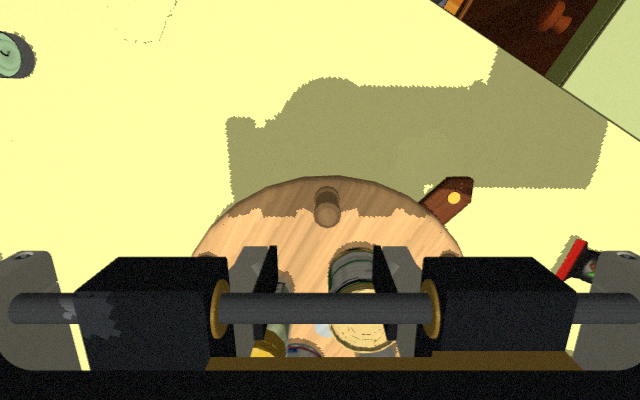

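The wrist view shows the peg top near (327,213), between the fingertips sideways, with the pointer at (455,197). I'll work out the peg position from depth.

```bash
python3 - <<'E'
from h import *
W=cams.calibration("wrist");K=W["mtx"];X=W["T_tool_cam"];d=np.load("pics/w1.npy")
from scipy.spatial.transform import Rotation as R
s=[.46327,.03511,.16118];Rt=R.from_euler("xyz",[180,0,-150.537],degrees=True).as_matrix()
def w(u,v):
    z=d[v,u]; c=np.array([(u-K[0,2])*z/K[0,0],(v-K[1,2])*z/K[1,1],z]); t=X[:3,:3]@c+X[:3,3]; return t,Rt@t+s
for u,v in[(327,190),(327,196),(327,204),(327,209),(327,214),(327,219),(327,223),(316,214),(338,214),(455,197)]: print(u,v,*w(u,v))
E
```

```text
327 190 [0.00550542 0.00140317 0.11046977] [0.45778641 0.0336238  0.05071023]
327 196 [0.00538189 0.00130269 0.09301034] [0.45794339 0.03359708 0.06816966]
327 204 [0.00537297 0.00118252 0.07218706] [0.45801026 0.03349683 0.08899294]
327 209 [0.00292716 0.00116341 0.0678527 ] [0.46014916 0.03468319 0.0933273 ]
327 214 [-0.00102153  0.00117412  0.06805408] [0.46358192 0.03663472 0.09312592]
327 219 [-0.00535168  0.00119101  0.06916837] [0.46734375 0.03877927 0.09201163]
327 223 [-0.00874037  0.00120242  0.06972515] [0.47028859 0.04045597 0.09145485]
316 214 [-0.00234033 -0.00701607  0.07176139] [0.4687586  0.03015241 0.08941861]
338 214 [-0.00226906  0.00940614  0.0715883 ] [0.4606191  0.04441574 0.0895917 ]
455 197 [-0.01159209  0.12499223  0.14710322] [0.41188407 0.14963913 0.01407678]
```

step_arm:
  xyz:
    - [0,0,0.05]
    - [0,0,0.12]
    - [0,0,0.19]
    - [0,0,0.26]
    - [0,0,0.32]
    - [0,0,0.36]
    - [0,0,0.37]
    - [0,0,0.37]
  yaw: [0,0,0,0,0,0,0,0]
  claw: [-0.1,-0.1,-0.1,-0.1,-0.1,-0.1,-0.1,-0.1]

```text
time_s: 3.15
tcp_pos: [0.4631, 0.0354, 0.0865]
eef_rot: [180.0, -0.1, -150.5]
contact_force: [-0.4, -0.4, -0.4]
gripper_width: 0.0484
gripper_force: 0.0
```

step_arm:
  xyz:
    - [-0.0001,-0.0117,0]
    - [-0.0004,-0.0234,0]
    - [-0.0009,-0.0351,0]
    - [-0.0016,-0.0467,0]
    - [-0.0025,-0.0584,0]
    - [-0.0037,-0.07,0]
    - [-0.005,-0.0817,0]
    - [-0.0065,-0.0932,0]
    - [-0.0082,-0.1048,0]
    - [-0.0102,-0.1163,0]
  yaw: [-0.0028,-0.0056,-0.0083,-0.0111,-0.0139,-0.0167,-0.0194,-0.0222,-0.025,-0.0278]
  claw: [-0.1,-0.1,-0.1,-0.1,-0.1,-0.1,-0.1,-0.1,-0.1,-0.1]

```text
time_s: 3.98
tcp_pos: [0.4769, 0.0165, 0.0869]
eef_rot: [180.0, -0.0, -140.4]
contact_force: [0.1, -0.5, -0.7]
gripper_width: 0.048
gripper_force: 0.0
```

Going well; continue the arc by 20°.

step_arm:
  xyz:
    - [-0.0001,-0.0117,0]
    - [-0.0004,-0.0234,0]
    - [-0.0009,-0.0351,0]
    - [-0.0016,-0.0467,0]
    - [-0.0025,-0.0584,0]
    - [-0.0037,-0.07,0]
    - [-0.005,-0.0817,0]
    - [-0.0065,-0.0932,0]
    - [-0.0082,-0.1048,0]
    - [-0.0102,-0.1163,0]
    - [-0.0123,-0.1278,0]
    - [-0.0146,-0.1393,0]
    - [-0.0172,-0.1507,0]
    - [-0.0199,-0.1621,0]
    - [-0.0228,-0.1734,0]
    - [-0.0259,-0.1847,0]
    - [-0.0293,-0.1959,0]
    - [-0.0328,-0.207,0]
    - [-0.0365,-0.2181,0]
    - [-0.0404,-0.2291,0]
  yaw: [-0.0028,-0.0056,-0.0083,-0.0111,-0.0139,-0.0167,-0.0194,-0.0222,-0.025,-0.0278,-0.0306,-0.0333,-0.0361,-0.0389,-0.0417,-0.0444,-0.0472,-0.05,-0.0528,-0.0556]
  claw: [-0.1,-0.1,-0.1,-0.1,-0.1,-0.1,-0.1,-0.1,-0.1,-0.1,-0.1,-0.1,-0.1,-0.1,-0.1,-0.1,-0.1,-0.1,-0.1,-0.1]

```text
time_s: 5.65
tcp_pos: [0.5123, -0.0137, 0.087]
eef_rot: [180.0, -0.0, -120.4]
contact_force: [-0.1, 0.2, 1.3]
gripper_width: 0.0481
gripper_force: 0.0
```

```bash
python3 - <<'E'
from h import *
p,d=cams.capture("top"); cv2.imwrite("pics/crop2.png",cv2.convertScaleAbs(cv2.resize(p[115:260,205:365],None,fx=4,fy=4,interpolation=cv2.INTER_CUBIC),alpha=1.6))
E
```

```text
(no output)
```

View pics/crop2.png

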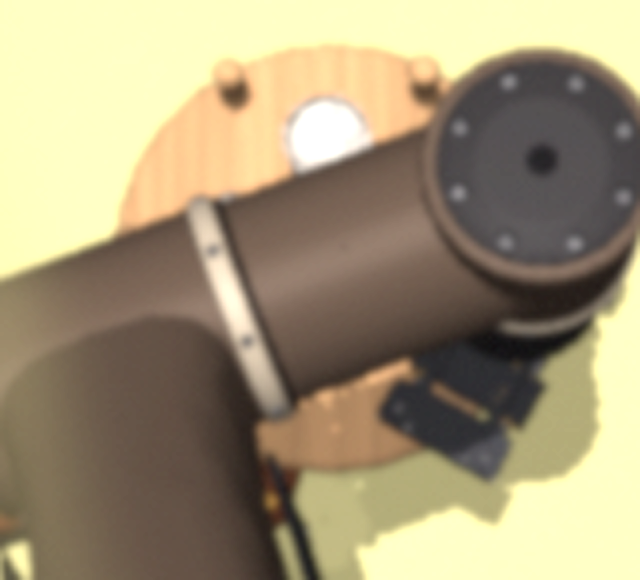

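Top view after 30° of tool travel: the visible pegs (229,76), (425,75) and the silver tin (328,135) haven't moved. I'll check with the wrist camera.

```bash
python3 - <<'E'
from h import *
s=status.get_state(); print(s["time_s"],s["tcp_pos"],s["eef_rot"],s["gripper_width"],s["contact_force"])
p,d=cams.capture("wrist"); cv2.imwrite("pics/w2.png",cv2.convertScaleAbs(p,alpha=1.6)); np.save("pics/w2.npy",d)
E
```

```text
5.7 [ 0.51265938 -0.01372154  0.08695846] [-1.79990523e+02  3.10677898e-03 -1.20304419e+02] 0.04826337668246355 [ 0.64481744 -0.1453348   0.88715891]
```

View pics/w2.png

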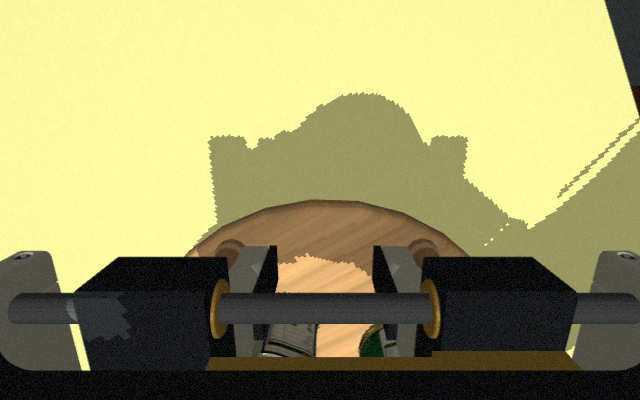

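The tool passed the peg without moving it; the peg is now outside the right finger at (425,255). I'll check the fingertip geometry and heights from depth.

```bash
python3 - <<'E'
from h import *
W=cams.calibration("wrist");K=W["mtx"];X=W["T_tool_cam"]
for n in("w1","w2"):
    d=np.load(f"pics/{n}.npy")
    def w(u,v):
        z=d[v,u]; c=np.array([(u-K[0,2])*z/K[0,0],(v-K[1,2])*z/K[1,1],z]); return np.round(1000*(X[:3,:3]@c+X[:3,3])),round(float(z),3)
    print(n)
    for u,v in[(325,290),(260,250),(270,250),(250,265),(268,270),(268,300),(240,300),(270,340),(250,350),(390,250),(380,300),(400,350),(232,245),(425,245),(430,255),(320,230),(325,270)]: print(u,v,*w(u,v))
E
```

```text
w1
325 290 [-96.   0. 119.] 0.33
260 250 [ 13. -30. -22.] 0.163
270 250 [ 11. -26. -18.] 0.167
250 265 [ 12. -32. -36.] 0.15
268 270 [ 11. -24. -39.] 0.147
268 300 [ 33. -14. -94.] 0.088
240 300 [ 33. -21. -94.] 0.088
270 340 [-85. -39.  35.] 0.247
250 350 [ -8. -28. -65.] 0.129
390 250 [ 13.  31. -21.] 0.164
380 300 [ 33.  14. -94.] 0.088
400 350 [ -8.  28. -65.] 0.128
232 245 [-50. -85. 120.] 0.318
425 245 [-49.  93. 120.] 0.317
430 255 [-59.  98. 119.] 0.319
320 230 [-35.  -4. 120.] 0.312
325 270 [-75.   0. 119.] 0.324
w2
325 290 [-50.   0.  45.] 0.246
260 250 [ 12. -31. -21.] 0.164
270 250 [ 11. -26. -19.] 0.167
250 265 [ 13. -32. -37.] 0.149
268 270 [ 11. -24. -38.] 0.148
268 300 [ 32. -14. -93.] 0.089
240 300 [ 33. -21. -94.] 0.088
270 340 [-56. -32.  -1.] 0.204
250 350 [ -8. -28. -65.] 0.128
390 250 [ 12.  31. -21.] 0.164
380 300 [ 33.  15. -94.] 0.089
400 350 [ -7.  28. -65.] 0.128
232 245 [-12. -61.  38.] 0.228
425 245 [-12.  66.  37.] 0.227
430 255 [-12.  66.  23.] 0.214
320 230 [-5. -3. 47.] 0.234
325 270 [-34.   0.  45.] 0.241
```

```bash
python3 - <<'E'
from h import *
W=cams.calibration("wrist");K=W["mtx"];X=W["T_tool_cam"]
d=np.load("pics/w2.npy")
v,u=np.mgrid[0:400,0:640]; c=np.stack([(u-K[0,2])*d/K[0,0],(v-K[1,2])*d/K[1,1],d],-1)
t=1000*(c@X[:3,:3].T+X[:3,3])
for col in(245,255,265,274,380,390,400): print(col,[(r,*t[r,col].round().astype(int)) for r in(240,244,246,248,252,258,266)])
for r,cc in((262,150),(290,150),(320,150),(345,150),(362,300),(375,300),(390,300),(330,30),(260,30),(300,225)): print(r,cc,t[r,cc].round())
near=(d>0)&(d<.19)&(v>200); print(near.sum(), t[near].min(0),t[near].max(0), np.percentile(t[near],[1,50,99],axis=0).round())
E
```

```text
245 [(240, np.int64(-12), np.int64(-54), np.int64(45)), (244, np.int64(-14), np.int64(-54), np.int64(44)), (246, np.int64(12), np.int64(-39), np.int64(-16)), (248, np.int64(12), np.int64(-38), np.int64(-19)), (252, np.int64(12), np.int64(-37), np.int64(-23)), (258, np.int64(12), np.int64(-36), np.int64(-29)), (266, np.int64(13), np.int64(-34), np.int64(-38))]
255 [(240, np.int64(-11), np.int64(-47), np.int64(45)), (244, np.int64(-14), np.int64(-47), np.int64(44)), (246, np.int64(13), np.int64(-34), np.int64(-17)), (248, np.int64(13), np.int64(-33), np.int64(-19)), (252, np.int64(12), np.int64(-33), np.int64(-23)), (258, np.int64(13), np.int64(-31), np.int64(-30)), (266, np.int64(11), np.int64(-30), np.int64(-34))]
265 [(240, np.int64(-12), np.int64(-40), np.int64(45)), (244, np.int64(-14), np.int64(-40), np.int64(44)), (246, np.int64(12), np.int64(-29), np.int64(-15)), (248, np.int64(12), np.int64(-29), np.int64(-19)), (252, np.int64(13), np.int64(-28), np.int64(-25)), (258, np.int64(11), np.int64(-27), np.int64(-27)), (266, np.int64(11), np.int64(-26), np.int64(-34))]
274 [(240, np.
[... 1131 characters left out ...]
 np.int64(52), np.int64(45)), (246, np.int64(12), np.int64(37), np.int64(-17)), (248, np.int64(13), np.int64(37), np.int64(-19)), (252, np.int64(12), np.int64(36), np.int64(-23)), (258, np.int64(13), np.int64(34), np.int64(-31)), (266, np.int64(13), np.int64(33), np.int64(-38))]
262 150 [ 40. -47. -87.]
290 150 [  40.  -40. -101.]
320 150 [  34.  -40. -103.]
345 150 [  26.  -42. -102.]
362 300 [  25.   -5. -106.]
375 300 [  27.   -5. -112.]
390 300 [  27.   -5. -116.]
330 30 [ 22. -80. -91.]
260 30 [ 40. -81. -85.]
300 225 [ 33. -25. -94.]
80995 [ -10.08111225  -88.40203737 -120.35333504] [ 41.40357591  88.39141232 -11.64841716] [[  -2.  -81. -118.]
 [  27.   -2. -101.]
 [  41.   81.  -24.]]
```

The depth image shows the real fingertips about 14 mm *behind* the reported TCP (z≈-14), which explains passing over the peg. I'll go back over it slightly raised, then descend 28 mm lower than before.

step_arm:
  xyz:
    - [0,0,-0.05]
    - [-0.001,0.035,-0.05]
    - [-0.0065,0.0932,-0.05]
    - [-0.0172,0.1507,-0.05]
    - [-0.0328,0.207,-0.05]
    - [-0.0531,0.2615,-0.05]
    - [-0.0733,0.304,-0.05]
    - [-0.0898,0.335,-0.05]
    - [-0.0898,0.335,-0.05]
    - [-0.0898,0.335,-0.05]
  yaw: [0,0.0083,0.0222,0.0361,0.05,0.0639,0.075,0.0833,0.0833,0.0833]
  claw: [-0.1,-0.1,-0.1,-0.1,-0.1,-0.1,-0.1,-0.1,-0.1,-0.1]

```text
time_s: 6.58
tcp_pos: [0.4637, 0.0362, 0.0977]
eef_rot: [-180.0, 0.1, -150.3]
contact_force: [-0.1, -0.5, -0.6]
gripper_width: 0.0479
gripper_force: 0.0
```

```bash
python3 - <<'E'
from h import *
W=cams.calibration("wrist");K=W["mtx"];X=W["T_tool_cam"]
s=status.get_state(); print(s["tcp_pos"],s["eef_rot"])
p,d=cams.capture("wrist")
v,u=np.mgrid[0:400,0:640]; c=np.stack([(u-K[0,2])*d/K[0,0],(v-K[1,2])*d/K[1,1],d],-1)
t=1000*(c@X[:3,:3].T+X[:3,3])
z0=1000*s["tcp_pos"][2]
m=(abs(z0-t[...,2]-91)<6)&(abs(t[...,1])<60)&(t[...,0]>-25)&(d>0); print(m.sum(),t[m].mean(0),t[m].min(0),t[m].max(0))
E
```

```text
[0.46369984 0.03622795 0.09770114] [-1.79992554e+02  5.61704876e-02 -1.50310059e+02]
956 [-0.66970607  0.17810271  7.32895424] [-12.33748664 -10.14752261   4.01243753] [ 8.2771401  10.6231462  12.67147529]
```

step_arm:
  xyz:
    - [0,0,0.03]
    - [0,0,0.07]
    - [0,0,0.11]
    - [0,0,0.15]
    - [0,0,0.18]
    - [0,0,0.2]
    - [0,0,0.2]
  yaw: [0,0,0,0,0,0,0]
  claw: [-0.1,-0.1,-0.1,-0.1,-0.1,-0.1,-0.1]

```text
time_s: 7.22
tcp_pos: [0.4628, 0.0355, 0.0557]
eef_rot: [180.0, -0.1, -150.5]
contact_force: [-0.8, 0.7, 0.4]
gripper_width: 0.0481
gripper_force: 0.0
```

step_arm:
  xyz:
    - [-0.0001,-0.0117,0]
    - [-0.0004,-0.0234,0]
    - [-0.0009,-0.0351,0]
    - [-0.0016,-0.0467,0]
    - [-0.002,-0.0525,0]
    - [-0.0025,-0.0584,0]
    - [-0.0031,-0.0642,0]
    - [-0.0037,-0.07,0]
    - [-0.0043,-0.0758,0]
    - [-0.005,-0.0817,0]
    - [-0.0057,-0.0875,0]
    - [-0.0065,-0.0932,0]
    - [-0.0073,-0.099,0]
    - [-0.0082,-0.1048,0]
    - [-0.0092,-0.1105,0]
    - [-0.0102,-0.1163,0]
  yaw: [-0.0028,-0.0056,-0.0083,-0.0111,-0.0125,-0.0139,-0.0153,-0.0167,-0.0181,-0.0194,-0.0208,-0.0222,-0.0236,-0.025,-0.0264,-0.0278]
  claw: [-0.1,-0.1,-0.1,-0.1,-0.1,-0.1,-0.1,-0.1,-0.1,-0.1,-0.1,-0.1,-0.1,-0.1,-0.1,-0.1]

```text
time_s: 8.55
tcp_pos: [0.4768, 0.0166, 0.057]
eef_rot: [180.0, 0.0, -140.4]
contact_force: [-0.0, 0.3, 1.2]
gripper_width: 0.0476
gripper_force: 0.6
```

```bash
cat > meas.py <<'E'
from h import *
W=cams.calibration("wrist");Kw=W["mtx"];X=W["T_tool_cam"]
s=status.get_state(); print(s["time_s"],s["tcp_pos"],s["eef_rot"],s["contact_force"])
p,d=cams.capture("wrist")
v,u=np.mgrid[0:400,0:640]; c=np.stack([(u-Kw[0,2])*d/Kw[0,0],(v-Kw[1,2])*d/Kw[1,1],d],-1)
t=1000*(c@X[:3,:3].T+X[:3,3]); z0=1000*s["tcp_pos"][2]
# peg body between tray and top, in view outward of the fingers
m=(z0-t[...,2]>52)&(z0-t[...,2]<96)&(abs(t[...,1])<60)&(t[...,0]>-25)&(t[...,2]>-12)&(d>0)
print("peg",m.sum(),t[m].mean(0) if m.any() else None, t[m].min(0),t[m].max(0))
yaw=np.radians(s["eef_rot"][2]); y=np.median(t[m][:,1])/1e3; x=-.002
pos=s["tcp_pos"][:2]+x*np.array([np.cos(yaw),np.sin(yaw)])+y*np.array([np.sin(yaw),-np.cos(yaw)])
e=pos-[.5795,.1025]; a=np.degrees(np.arctan2(e[1],e[0])); print("peg angle",a,"r",np.hypot(*e),"turned",a+150.2)
E
python3 meas.py
```

```text
8.55 [0.4768463  0.01664256 0.05695269] [ 1.79999771e+02  5.47848965e-03 -1.40409790e+02] [-0.01530521  0.26279825  1.20309716]
peg 468 [ 3.24367652 12.3561748  -3.78144252] [ -3.11127848 -26.32579495 -11.98372921] [10.84291585 27.10065111  4.93902815]
peg angle -145.31400882756438 r 0.13230787806578026 turned 4.8859911724356095
```

The peg now follows (turned about 5°, lag about 5°). Keep pushing.

step_arm:
  xyz:
    - [-0.0001,-0.0117,0]
    - [-0.0004,-0.0234,0]
    - [-0.0009,-0.0351,0]
    - [-0.0016,-0.0467,0]
    - [-0.0025,-0.0584,0]
    - [-0.0037,-0.07,0]
    - [-0.005,-0.0817,0]
    - [-0.0065,-0.0932,0]
    - [-0.0082,-0.1048,0]
    - [-0.0102,-0.1163,0]
    - [-0.0123,-0.1278,0]
    - [-0.0146,-0.1393,0]
    - [-0.0172,-0.1507,0]
    - [-0.0199,-0.1621,0]
    - [-0.0228,-0.1734,0]
    - [-0.0259,-0.1847,0]
    - [-0.0293,-0.1959,0]
    - [-0.0328,-0.207,0]
    - [-0.0365,-0.2181,0]
    - [-0.0404,-0.2291,0]
  yaw: [-0.0028,-0.0056,-0.0083,-0.0111,-0.0139,-0.0167,-0.0194,-0.0222,-0.025,-0.0278,-0.0306,-0.0333,-0.0361,-0.0389,-0.0417,-0.0444,-0.0472,-0.05,-0.0528,-0.0556]
  claw: [-0.1,-0.1,-0.1,-0.1,-0.1,-0.1,-0.1,-0.1,-0.1,-0.1,-0.1,-0.1,-0.1,-0.1,-0.1,-0.1,-0.1,-0.1,-0.1,-0.1]

```text
time_s: 10.27
tcp_pos: [0.5123, -0.0136, 0.057]
eef_rot: [180.0, -0.0, -120.3]
contact_force: [-0.8, 1.5, -0.2]
gripper_width: 0.0484
gripper_force: 0.6
```

```bash
python3 meas.py
```

```text
10.2667 [ 0.51230011 -0.01363663  0.05696089] [ 1.79998270e+02 -6.39748095e-04 -1.20341438e+02] [-0.78504806  1.511399   -0.15981157]
peg 451 [ 2.51981657 13.02612211 -3.66394977] [ -3.97392768   4.90190875 -11.81097422] [10.71190539 27.68783089  4.91326961]
peg angle -125.58218137164162 r 0.13273045082908574 turned 24.617818628358364
```

step_arm:
  xyz:
    - [-0.0001,-0.0117,0]
    - [-0.0004,-0.0234,0]
    - [-0.0009,-0.0351,0]
    - [-0.0016,-0.0467,0]
    - [-0.0025,-0.0584,0]
    - [-0.0037,-0.07,0]
    - [-0.005,-0.0817,0]
    - [-0.0065,-0.0932,0]
    - [-0.0082,-0.1048,0]
    - [-0.0102,-0.1163,0]
    - [-0.0123,-0.1278,0]
    - [-0.0146,-0.1393,0]
    - [-0.0172,-0.1507,0]
    - [-0.0199,-0.1621,0]
    - [-0.0228,-0.1734,0]
    - [-0.0259,-0.1847,0]
    - [-0.0293,-0.1959,0]
    - [-0.0328,-0.207,0]
    - [-0.0365,-0.2181,0]
    - [-0.0404,-0.2291,0]
  yaw: [-0.0028,-0.0056,-0.0083,-0.0111,-0.0139,-0.0167,-0.0194,-0.0222,-0.025,-0.0278,-0.0306,-0.0333,-0.0361,-0.0389,-0.0417,-0.0444,-0.0472,-0.05,-0.0528,-0.0556]
  claw: [-0.1,-0.1,-0.1,-0.1,-0.1,-0.1,-0.1,-0.1,-0.1,-0.1,-0.1,-0.1,-0.1,-0.1,-0.1,-0.1,-0.1,-0.1,-0.1,-0.1]

```text
time_s: 11.98
tcp_pos: [0.5559, -0.0298, 0.057]
eef_rot: [180.0, 0.0, -100.3]
contact_force: [-1.6, 0.6, -0.2]
gripper_width: 0.0482
gripper_force: 0.6
```

step_arm:
  xyz:
    - [-0.0001,-0.0117,0]
    - [-0.0004,-0.0234,0]
    - [-0.0009,-0.0351,0]
    - [-0.0016,-0.0467,0]
    - [-0.0025,-0.0584,0]
    - [-0.0037,-0.07,0]
    - [-0.005,-0.0817,0]
    - [-0.0065,-0.0932,0]
    - [-0.0082,-0.1048,0]
    - [-0.0102,-0.1163,0]
    - [-0.0123,-0.1278,0]
    - [-0.0146,-0.1393,0]
    - [-0.0172,-0.1507,0]
    - [-0.0199,-0.1621,0]
    - [-0.0228,-0.1734,0]
    - [-0.0259,-0.1847,0]
    - [-0.0293,-0.1959,0]
    - [-0.0328,-0.207,0]
    - [-0.0365,-0.2181,0]
    - [-0.0404,-0.2291,0]
  yaw: [-0.0028,-0.0056,-0.0083,-0.0111,-0.0139,-0.0167,-0.0194,-0.0222,-0.025,-0.0278,-0.0306,-0.0333,-0.0361,-0.0389,-0.0417,-0.0444,-0.0472,-0.05,-0.0528,-0.0556]
  claw: [-0.1,-0.1,-0.1,-0.1,-0.1,-0.1,-0.1,-0.1,-0.1,-0.1,-0.1,-0.1,-0.1,-0.1,-0.1,-0.1,-0.1,-0.1,-0.1,-0.1]

```text
time_s: 13.65
tcp_pos: [0.6025, -0.0301, 0.057]
eef_rot: [180.0, -0.0, -80.3]
contact_force: [-2.1, 0.2, 0.1]
gripper_width: 0.0482
gripper_force: 0.6
```

```bash
python3 meas.py; python3 - <<'E'
from h import *
p,d=cams.capture("top"); cv2.imwrite("pics/crop3.png",cv2.convertScaleAbs(cv2.resize(p[115:260,205:365],None,fx=4,fy=4,interpolation=cv2.INTER_CUBIC),alpha=1.6))
E
```

```text
13.65 [ 0.6024565  -0.03007652  0.05697958] [ 1.79999529e+02 -3.82311244e-04 -8.03072967e+01] [-2.08846994  0.22698872  0.13721248]
peg 462 [ 1.50714627 13.44674641 -3.75500136] [ -6.41607173 -26.45932039 -11.93927956] [10.34074909 28.53836842  4.9731817 ]
peg angle -85.93520800468134 r 0.13319103498672868 turned 64.26479199531865
```

View pics/crop3.png

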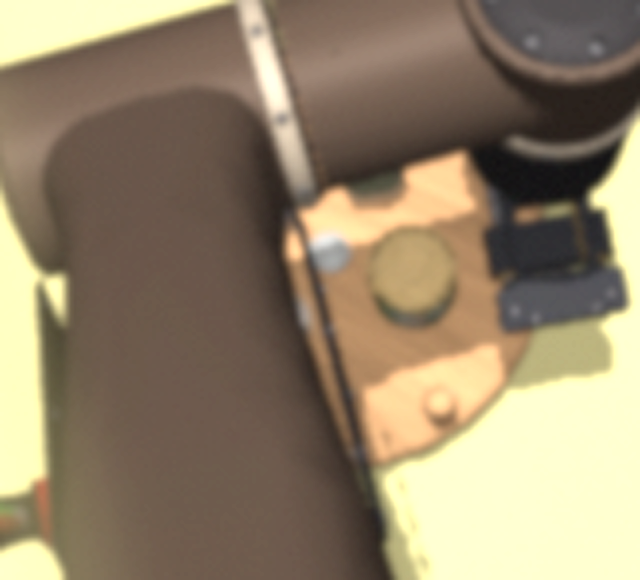

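Turned about 64°, and the top view shows the tin and pegs riding along properly. The last 17° slows down, then back off the peg and lift.

step_arm:
  xyz:
    - [-0.0001,-0.0117,0]
    - [-0.0004,-0.0234,0]
    - [-0.0009,-0.0351,0]
    - [-0.0016,-0.0467,0]
    - [-0.0025,-0.0584,0]
    - [-0.0037,-0.07,0]
    - [-0.005,-0.0817,0]
    - [-0.0065,-0.0932,0]
    - [-0.0082,-0.1048,0]
    - [-0.0102,-0.1163,0]
    - [-0.0123,-0.1278,0]
    - [-0.0146,-0.1393,0]
    - [-0.0172,-0.1507,0]
    - [-0.0199,-0.1621,0]
    - [-0.0228,-0.1734,0]
    - [-0.0244,-0.179,0]
    - [-0.0259,-0.1847,0]
    - [-0.0276,-0.1903,0]
    - [-0.0293,-0.1959,0]
    - [-0.0293,-0.1959,0]
  yaw: [-0.0028,-0.0056,-0.0083,-0.0111,-0.0139,-0.0167,-0.0194,-0.0222,-0.025,-0.0278,-0.0306,-0.0333,-0.0361,-0.0389,-0.0417,-0.0431,-0.0444,-0.0458,-0.0472,-0.0472]
  claw: [-0.1,-0.1,-0.1,-0.1,-0.1,-0.1,-0.1,-0.1,-0.1,-0.1,-0.1,-0.1,-0.1,-0.1,-0.1,-0.1,-0.1,-0.1,-0.1,-0.1]

```text
time_s: 15.42
tcp_pos: [0.6402, -0.0177, 0.057]
eef_rot: [-180.0, -0.0, -63.4]
contact_force: [0.0, -0.6, 0.0]
gripper_width: 0.0486
gripper_force: 0.2
```

```bash
python3 meas.py
```

```text
15.4167 [ 0.6401768  -0.01769707  0.05699607] [-1.79983305e+02 -5.94012464e-03 -6.33720673e+01] [ 0.00726903 -0.64589225  0.00095085]
peg 445 [ 1.23467079 13.86956218 -3.87162896] [ -4.46119589 -24.71754618 -11.98890995] [10.03127187 28.66803049  4.96011057]
peg angle -69.09984566840777 r 0.13330907171736517 turned 81.10015433159222
```

step_arm:
  xyz:
    - [0,0.015,0]
    - [0,0.04,0]
    - [0,0.06,0]
    - [0,0.06,0]
    - [0,0.06,-0.06]
    - [0,0.06,-0.15]
    - [0,0.06,-0.25]
    - [0,0.06,-0.38]
    - [0,0.06,-0.5]
    - [0.06,0.06,-0.6]
    - [0.16,0.06,-0.7]
    - [0.28,0.06,-0.75]
    - [0.42,0.06,-0.75]
    - [0.56,0.06,-0.75]
    - [0.7,0.06,-0.75]
    - [0.85,0.06,-0.75]
    - [0.95,0.06,-0.75]
    - [1,0.06,-0.75]
    - [1,0.06,-0.75]
  yaw: [0,0,0,0,0,0,0,0,0,0,0,0,0,0,0,0,0,0,0]
  claw: [-0.1,-0.1,-0.1,-0.1,-0.1,-0.1,-0.1,-0.1,-0.1,-0.1,-0.1,-0.1,-0.1,-0.1,-0.1,-0.1,-0.1,-0.1,-0.1]

```text
time_s: 17.05
tcp_pos: [0.719, -0.2041, 0.2069]
eef_rot: [180.0, -0.0, -63.5]
contact_force: [-0.7, 0.2, -0.4]
gripper_width: 0.0482
gripper_force: 0.0
```

```bash
python3 - <<'E'
from h import *
s=status.get_state();print(s["time_s"],s["tcp_pos"],s["eef_rot"])
p,d=cams.capture("top"); cv2.imwrite("pics/crop4.png",cv2.convertScaleAbs(cv2.resize(p[115:260,205:365],None,fx=4,fy=4,interpolation=cv2.INTER_CUBIC),alpha=1.6))
E
```

```text
17.05 [ 0.7189963  -0.20410112  0.20693668] [ 1.79978863e+02 -1.15864750e-02 -6.35420162e+01]
```

View pics/crop4.png

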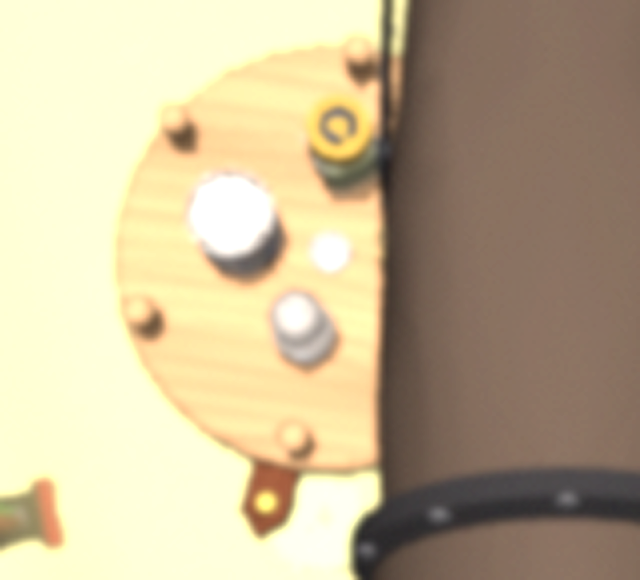

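Unobstructed view: the salt dome is at (296,312) in the crop, near the line from hub (329,251) to pointer (265,502). The jar and silver tin are upright. I'll compute the sideways error.

```bash
python3 - <<'E'
from h import *
f=lambda a:(205+a[0]/4-.4,115+a[1]/4-.4)
c=np.array([.5795,.1025])
dot=np.mean([back(f(u),.014)[:2]-c for u in((265,502),(262,537))],0);n=dot/np.hypot(*dot)
for u,z in(((296,312),.132),((306,350),.047)):
    e=back(f(u),z)[:2]-c; print(e,"along",e@n,"side",n[0]*e[1]-n[1]*e[0],np.degrees(np.arctan2(e[1],e[0])),np.degrees(np.arctan2(n[1],n[0])))
E
```

```text
[-0.05692232  0.01616805] along 0.05916973892728155 side -0.0007058743525714898 164.14348469402375 164.82697094166636
[-0.06803749  0.01677129] along 0.07005531810993403 side 0.0016211399095496098 166.15260763558132 164.82697094166636
```

The shaker is within about 1 mm of the pointer line, about 60 mm out, so I'm handing in.

```bash
python3 -c "
from plant import job
print(job.close_job())"
```

```text
the job is handed in; nothing more can be done
None
```

I turned the carousel about 81° by pushing one peg and handed the job in at about 17 s: by the last top view the salt shaker was within about 2 mm of the pointer line, 60–70 mm from the axis; the gold-lidded tin, hidden by the arm there, was last seen upright 17° earlier, and no verdict was returned.

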